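# Unpin and open the spring chest

## Robot

A 7-joint arm with a two-finger parallel gripper is mounted at the origin on the work surface. World frame = base frame: x ahead of the robot, y to its left, z up, the work surface at z = 0. Lengths are in m, angles in rad, forces in N, time in s.
With the tool pointing down it reaches from about 0.375 to 0.925 m from the base axis. Payload 3.1 kg.
Tool frame: the origin (TCP) lies at the very end of the fingers, on their centre line; the grasp point (between the pads) lies behind it (tcp_to_grasp is the z of the grasp point in the tool frame, in m); z points along the fingers, y is the line along which they close (so a half turn about z gives the same grasp; the last joint's range is limited). The gripper opens to 85 mm and grips with 20 to 120 N. Pads are 22 mm wide; open, the fingers measure 114 mm over their backs; the gripper's body (76 mm by 85 mm) begins 54 mm behind the grasp point. The pads swing forward as they close: fully open they stand 13 mm farther back than shut.
Start: joints at [-1.404, 0.383, 0.044, 1.598, -0.018, 1.161, -0.05], TCP at [0.17, 0.627, 0.231] pointing down, gripper open.
Joint ranges: [-2.61, 2.61], [-0.41, 2.15], [-1.48, 1.57], [0, 2.5], [-1.57, 4.71], [0.05, 1.97], [-2.85, 2.85]. Speed limits (rad/s): [2.79, 2.79, 3.14, 3.14, 3.14, 3.14, 3.14].

## Interface

Orientations are given as a 3x3 rotation matrix whose columns are the frame's x, y, z axes.
In Python, from bench import get_state, get_image, calibration, finish_job, tcp_to_grasp gives the robot as it stands.
- The arm moves only by the tool drive_tool, never from a script. Its argument "deltas" is a list of rows, each an object with "grip": the gripper's target within -1 to 1 (shut at 1, half-way at 0, fully open at -1); "translation": the shift along the world's x, y, z in m, a list of three; "yaw": the turn about the world's z in rad. A call has 1 to 8 rows; each row shifts and turns the commanded pose from where the row before left it; what a row does not reach is not made up. A row lasts 1/12 s, in which the tool goes at most 41.7 mm and 7.16 degrees, less where a joint would pass 70% of its speed; a pose out of reach is approached as far as the arm can. A call with a gripper value outside its range is refused whole. The fingers move at their own pace and stop on an object; "newtons" is the grip in N (left out, the last holds). Time passes only in rows, so rows that do not move let the fingers close. It gives the time, the measured TCP pose, the force, the opening and the grip force at its end, in the units of the state.
- get_state(): the state, without advancing time (a new reading comes with each control period).
- get_image(name): name is "scene" or "side" or "wrist"; returns (picture, depth): 420x560x3 uint8, red, green, blue; 420x560 float32, m along the optical axis (not along the pixel's ray), 0 where there is no reading.
- calibration(name): a dict with "fx", "fy", "cx", "cy" (pixels), "rvec" (rotation vector, rad) and "tvec" (3), from world to camera coordinates, as OpenCV has them. Camera axes: x right, y down, z forward; pixel columns grow to the right and rows downward; lengths in m; the calibration is good to about 2 mm. A picture is of the moment at which its call begins: read the wrist's pose just before it. calibration takes no time and is no camera call; for the wrist camera it gives the pose at the moment of the call.
- finish_job(): hands the job in; it is judged then, once.
The state is a dict: "time": time; "joints": joint angles; "dq": joint speeds; "joint_efforts": joint torques, N m; "tcp_pos": TCP position; "tcp_rot": TCP orientation; "force": force on the tool from outside, world axes, zero at the start; "wrist_torque": the same for the moment, N m; "finger_gap": finger opening in m; "gripper_force": force on a finger pad.
Only numpy, scipy, OpenCV 4.12 (cv2) and the standard library are available. Lean on these libraries where they do the work, as an engineer would, in place of code of your own. Each camera call takes 0.05 s, during which the arm holds its last target. There are 200 camera calls.

## Task

Draw the retaining pin out of the hasp staple on the chest, towards its head, and leave it lying in the small pin tray on the front of the chest. Then lift the lid by its bow handle and swing it over, past upright, to its open stop so that the springs can be reached. Never let the pin fall off the tray, and leave the gauge block, the loose spring and the caliper where they are.

Things in the scene. Friction and masses are not known exactly. Their poses are not given: they have to be found in the camera images.
- chest: Fixed green sheet-metal chest, 160 (x) x 340 (y) x 85 mm high, with an 8 mm lid on top. Origin: centre of its underside on the bench; z up, x from its front face (x = -80 mm, on the robot's side) to the hinge side, y along the front. All offsets elsewhere are in this frame.
- staple (a point): Middle of the opening of the staple, a fixed steel arch at chest (-125, 0, 95) mm: 26 wide in x, 6 thick in y, top at z = 109, opening 14 wide in x. It stands up through the slot of the hasp tongue, a 5 mm steel plate on the lid, y -15 to 15, reaching forward to x = -147, top at z = 91. The pin lies on the tongue, through the arch, along y.
- pin_tray (a point): Middle of the floor of the pin tray, a steel shelf fixed to the chest's front beside the tongue, at chest (-126, 92, 79) mm. Inside: x -152 to -100, y 18 to 166, floor at z = 79; 6 mm high rims along its sides (top z = 85), 10 mm high at the far end, none at the tongue end.
- pin_head (a point): Centre of the head of the loose steel pin (90 g): a disc of 32 mm diameter, 10 mm thick, upright on the tray floor, 75 mm from the staple on its +y side at the start, at chest x = -125, z = 95. The 8 mm shaft runs from it along chest -y to the tip; about 65 mm of it is bare between staple and head. This frame's y points from tip to head.
- pin_tip (a point): End of the pin's shaft, 94 mm from the head's centre. At the start about 20 mm past the staple, on its -y side. Drawn 40 to 50 mm towards +y, it leaves staple and tongue and drops 12 mm onto the tray floor. The pin is clear when the tip is more than 18 mm from the staple's middle on the +y side.
- lid (a joint): Lid angle in rad: 0 shut, 1.57 upright, 1.85 against the open stop; the front edge rises as it grows. Stiff friction hinge: the lid stays where it is left, and lifting it at the handle takes about 4 to 8 N. With the pin in the staple it cannot open.
- hinge (a point): Middle of the lid's hinge axis, at chest (80, 0, 85) mm; the axis is parallel to the chest's y.
- lid_handle (a point): Middle of the bow handle's bar on the lid's front: round steel, 10 mm thick, 80 mm long along chest y, in the plane of the lid, 205 mm from the hinge axis. At the start at chest (-125, -110, 89.5) mm. The open gap between bar and lid edge is 37 mm deep and 70 mm wide, with nothing below it down to the bench. The point turns with the lid.
- gauge: Bystander: dark steel gauge block, a cylinder 54 mm in diameter, 40 mm high, standing; origin at the centre of its underside.
- spring: Bystander: loose coil spring 58 mm in diameter, 55 mm high, standing; origin at the centre of its underside.
- caliper: Bystander: steel caliper lying flat, 200 mm long, 9 mm thick; origin under the middle of its beam.

How it is judged:
On the way, in this order (a step that is already met when the one before it is completed fails the run):
1. the pin is drawn out of the staple and lies in the pin tray, with the lid still shut (y of pin_tip in the frame of chest above 0.018 m and y of pin_head in the frame of chest between 0.023 and 0.17 m and x of pin_head in the frame of chest between -0.155 and -0.095 m and x of pin_tip in the frame of chest between -0.16 and -0.09 m and z of pin_head in the frame of chest between 0.085 and 0.105 m and z of pin_tip in the frame of chest below 0.096 m and value of joint lid below 0.1 rad), for 0.2 s.
2. the lid is swung past upright (value of joint lid above 1.6 rad), for 0.2 s.
At the end, for the whole second after the job is handed in: The pin lies in the pin tray, head and tip within its rims, with its tip at least 18 mm (and its head 23 mm) clear of the staple's middle; the lid stands open past upright (more than 1.6 rad); the gauge block, spring and caliper are within 30 mm of where they were (y of pin_tip in the frame of chest above 0.018 m and y of pin_head in the frame of chest between 0.023 and 0.17 m and x of pin_head in the frame of chest between -0.155 and -0.095 m and x of pin_tip in the frame of chest between -0.16 and -0.09 m and z of pin_head in the frame of chest between 0.085 and 0.105 m and z of pin_tip in the frame of chest below 0.096 m and value of joint lid above 1.6 rad and distance of each of gauge, spring, caliper from where it was at the start of the episode below 0.03 m); the robot touches nothing.
It fails at once if the pin falls off the tray (z of pin_head in the frame of chest below 0.06 m).
It fails at once if the gauge is disturbed (distance of gauge from where it was at the start of the episode above 0.03 m).
It fails at once if the spring is disturbed (distance of spring from where it was at the start of the episode above 0.03 m).
It fails at once if the caliper is disturbed (distance of caliper from where it was at the start of the episode above 0.03 m).
It also fails if it takes over 59 s, if anything falls off the work surface, if the arm or the gripper's body presses on something with over 40 N, if the wrist force passes 120 N, or if a joint passes its speed limit or range.

## Working session

There is one attempt and no reset: what is moved stays moved. The work goes in short steps, Python scripts to look and compute and a tool call to move; the robot and the scene stay as the last step left them, time stands still between calls to the robot, and variables do not carry over. Pictures are saved under pics/ and viewed, at most 10 in all, crops included, and the job is handed in when it is done.

Besides the shell and the picture viewer there is one more tool, called after "Call:" in YAML: its name, and indented under it one key for each argument. drive_tool: Moves the arm, as the interface text tells. Its arguments: {"type":"object","properties":{"deltas":{"type":"array"},"newtons":{"type":"number"}},"required":["deltas"]}

```bash
ls; mkdir -p pics; python3 - <<'E'
from bench import *
import cv2,numpy as np
s=get_state();print(s['time'],s['tcp_pos'],np.round(s['tcp_rot'],3),s['finger_gap']);print(tcp_to_grasp)
for n in ('scene','side'):
    p,d=get_image(n);cv2.imwrite(f'pics/{n}0.png',p[...,::-1]);np.save(f'pics/{n}0.npy',d)
    print(n,calibration(n))
E
```

```text
pics
0.0 [0.16984198 0.62640532 0.22985603] [[-0.965  0.262 -0.001]
 [ 0.262  0.965 -0.003]
 [-0.    -0.003 -1.   ]] 0.08527945546506237
-0.0187
scene {'fx': 443.27246127652535, 'fy': 443.27246127652535, 'cx': 282.4108682467859, 'cy': 216.2768439202395, 'rvec': array([ 2.0567334 ,  1.32768557, -0.55178012]), 'tvec': array([-0.19131814, -0.30935201,  1.45836422])}
side {'fx': 502.1110028667111, 'fy': 502.1110028667111, 'cx': 282.20926629334565, 'cy': 219.70140501126411, 'rvec': array([ 0.37118551, -2.70530765,  1.34356787]), 'tvec': array([0.55718041, 0.17684813, 1.05216727])}
```

View pics/scene0.png

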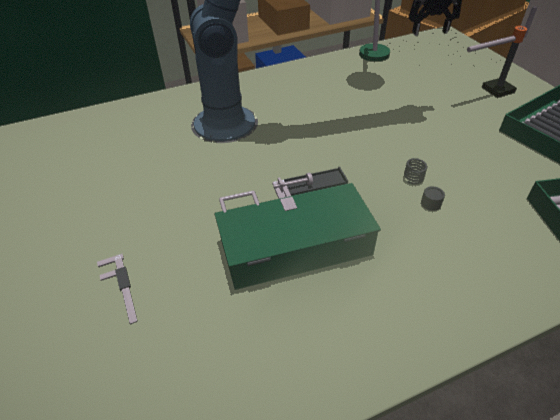

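View pics/side0.png

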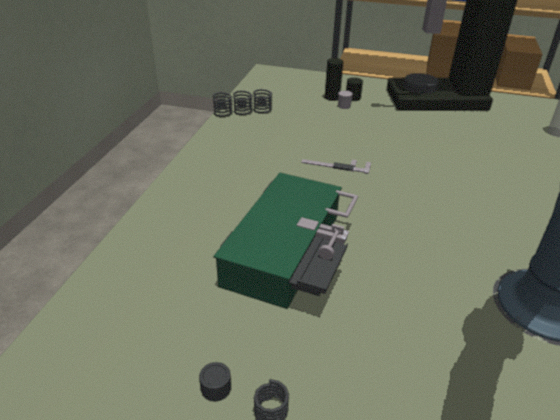

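The scene view shows the chest with lid corners near (217,207), (357,187), (377,231), (230,265), the handle at (240,198), the staple at (280,186) and the pin head at (310,180). The side view shows the same layout: handle at (345,203), staple at (335,232), head at (327,252).

```bash
cat > h.py <<'E'
import cv2,numpy as np
from bench import *
def cam(n):
    c=calibration(n);R=cv2.Rodrigues(c['rvec'])[0];return c,R,c['tvec']
def cloud(d,n,c=None):
    c,R,t=c or cam(n);v,u=np.mgrid[:420,:560]
    X=np.stack([(u-c['cx'])/c['fx']*d,(v-c['cy'])/c['fy']*d,d],-1)
    return (X-t)@R
def plane(px,n,z,c=None):
    c,R,t=c or cam(n);px=np.atleast_2d(px).astype(float)
    r=np.c_[(px[:,0]-c['cx'])/c['fx'],(px[:,1]-c['cy'])/c['fy'],np.ones(len(px))]@R
    o=-t@R;return o+r*((z-o[2])/r[:,2])[:,None]
E
python3 - <<'E'
from h import *
for n in ('scene','side'):
    p=cv2.imread(f'pics/{n}0.png');d=np.load(f'pics/{n}0.npy');P=cloud(d,n)
    h=cv2.cvtColor(p,cv2.COLOR_BGR2HSV)
    far=(d>0)&(np.abs(P[...,2])<.03);print(n,'bench z',np.median(P[far][:,2]))
    g=(h[...,0]>60)&(h[...,0]<95)&(h[...,1]>120)&(d>0)&(P[...,2]>.08)&(P[...,2]<.105)&(np.hypot(P[...,0],P[...,1])<.9)
    k,l,st,_=cv2.connectedComponentsWithStats(g.astype(np.uint8));i=1+np.argmax(st[1:,4]);m=l==i
    print(st[i],np.median(P[m][:,2]))
    cs=max(cv2.findContours(m.astype(np.uint8),0,2)[0],key=cv2.contourArea)[:,0]
    W=plane(cs,n,.093)[:,:2].astype(np.float32)
    r=cv2.minAreaRect(W);print(r);print(cv2.boxPoints(r))
    # raised stuff
    q=(d>0)&(P[...,2]>.1)&(P[...,2]<.125)&(np.hypot(P[...,0]-r[0][0],P[...,1]-r[0][1])<.25)
    v,u=np.nonzero(q)
    for a in range(0,len(u),max(1,len(u)//25)): print(u[a],v[a],np.round(P[v[a],u[a]],3))
E
```

```text
scene bench z 0.00021615342665554622
[105   2  42  12 135] 0.09288580302131354
((-0.8685195446014404, -0.14156681299209595), (0.07627810537815094, 0.16187433898448944), 5.070723533630371)
[[-0.91366297 -0.06431734]
 [-0.8993557  -0.22555815]
 [-0.8233761  -0.21881628]
 [-0.8376834  -0.05757548]]
116 0 [-0.879 -0.171  0.124]
137 0 [-0.873 -0.086  0.113]
122 1 [-0.873 -0.149  0.119]
141 1 [-0.867 -0.071  0.108]
120 2 [-0.882 -0.157  0.113]
139 2 [-0.88  -0.079  0.101]
117 3 [-0.873 -0.171  0.114]
95 4 [-0.879 -0.258  0.122]
114 4 [-0.876 -0.184  0.111]
134 4 [-0.867 -0.103  0.101]
107 5 [-0.872 -0.213  0.113]
127 5 [-0.872 -0.133  0.1  ]
99 6 [-0.869 -0.246  0.115]
124 6 [-0.864 -0.146  0.101]
97 7 [-0.864 -0.255  0.115]
73 8 [-0.881 -0.347  0.12 ]
92 8 [-0.873 -0.275  0.111]
64 9 [-0.873 -0.382  0.125]
83 9 [-0.863 -0.311  0.116]
63 10 [-0.874 -0.387  0.121]
82 10 [-0.875 -0.316  0.109]
65 11 [-0.869 -0.381  0.118]
84 11 [-0.875 -0.309  0.104]
75 12 [-0.874 -0.345  0.106]
70 13 [-0.873 -0.365  0.106]
75 14 [-0.869 -0.347  0.1  ]
side bench z 0.0007743308707640954
[ 215  174  123  106 
[... 295 characters left out ...]
1 ]
332 226 [0.468 0.004 0.107]
339 226 [0.453 0.004 0.11 ]
333 227 [0.465 0.004 0.105]
339 227 [0.453 0.005 0.108]
333 228 [0.465 0.005 0.102]
340 228 [0.45 0.01 0.11]
338 229 [0.454 0.003 0.1  ]
342 230 [0.445 0.006 0.102]
334 236 [0.458 0.028 0.1  ]
330 242 [0.463 0.05  0.1  ]
325 245 [0.469 0.075 0.11 ]
321 246 [0.478 0.073 0.104]
327 246 [0.465 0.078 0.112]
322 247 [0.474 0.081 0.109]
328 247 [0.462 0.08  0.111]
322 248 [0.474 0.082 0.107]
328 248 [0.462 0.082 0.11 ]
320 249 [0.478 0.08  0.102]
326 249 [0.465 0.084 0.108]
332 249 [0.454 0.078 0.106]
325 250 [0.467 0.082 0.104]
331 250 [0.455 0.085 0.109]
327 251 [0.463 0.084 0.104]
333 251 [0.451 0.081 0.104]
332 253 [0.452 0.086 0.102]
```

```bash
python3 - <<'E'
from h import *
for n in ('scene','side'):
    p=cv2.imread(f'pics/{n}0.png');d=np.load(f'pics/{n}0.npy');P=cloud(d,n)
    h=cv2.cvtColor(p,cv2.COLOR_BGR2HSV)
    near=(d>0)&(P[...,0]>.35)&(P[...,0]<.85)&(np.abs(P[...,1])<.3)
    g=near&(h[...,0]>60)&(h[...,0]<95)&(h[...,1]>120)&(P[...,2]>.0885)&(P[...,2]<.1)
    m=cv2.morphologyEx(g.astype(np.uint8),cv2.MORPH_OPEN,np.ones((3,3)))
    cs=max(cv2.findContours(m,0,2)[0],key=cv2.contourArea)[:,0]
    W=plane(cs,n,.093)[:,:2].astype(np.float32)
    r=cv2.minAreaRect(W);b=cv2.boxPoints(r);print(n,r);print(b)
    # chest frame from rect
    c=np.array(r[0]);e=[b[1]-b[0],b[2]-b[1]];L=max(e,key=np.linalg.norm);L=L*np.sign(L[1]);y=L/np.linalg.norm(L);x=np.array([y[1],-y[0]])
    print('yaw deg',np.degrees(np.arctan2(x[1],x[0])))
    Q=np.stack([(P[...,:2]-c)@x,(P[...,:2]-c)@y,P[...,2]],-1)
    def show(nm,sel): A=Q[near&sel];print(nm,len(A),A.size and np.round([A.min(0),np.median(A,0),A.max(0)],3))
    show('head',(Q[...,1]>.05)&(Q[...,1]<.12)&(Q[...,2]>.098)&(Q[...,2]<.125))
    show('staple',(np.abs(Q[...,1])<.02)&(Q[...,0]<-.1)&(Q[...,2]>.1)&(Q[...,2]<.125))
    show('handle',(Q[...,1]<-.05)&(Q[...,0]<-.1)&(Q[...,2]>.075)&(Q[...,2]<.11))
E
```

```text
Traceback (most recent call last):
ValueError: max() iterable argument is empty
```

```bash
cat > m.py <<'E'
from h import *
for n in ('scene','side'):
    p=cv2.imread(f'pics/{n}0.png');d=np.load(f'pics/{n}0.npy');P=cloud(d,n)
    h=cv2.cvtColor(p,cv2.COLOR_BGR2HSV)
    if n=='scene': print(P[220,330],P[250,330],h[220,330],d[220,330])
    near=(d>0)&(P[...,0]>.35)&(P[...,0]<.85)&(np.abs(P[...,1])<.3)
    g=near&(h[...,0]>55)&(h[...,0]<95)&(h[...,1]>100)&(P[...,2]>.0865)&(P[...,2]<.1)
    m=cv2.morphologyEx(g.astype(np.uint8),cv2.MORPH_OPEN,np.ones((3,3)))
    k=cv2.findContours(m,0,2)[0]
    if not k: continue
    cs=max(k,key=cv2.contourArea)[:,0]
    W=plane(cs,n,.093)[:,:2].astype(np.float32)
    r=cv2.minAreaRect(W);b=cv2.boxPoints(r);print(n,r);print(b)
    c=np.array(r[0]);e=[b[1]-b[0],b[2]-b[1]];L=max(e,key=np.linalg.norm);L=L*np.sign(L[1]);y=L/np.linalg.norm(L);x=np.array([y[1],-y[0]])
    print('yaw deg',np.degrees(np.arctan2(x[1],x[0])))
    Q=np.stack([(P[...,:2]-c)@x,(P[...,:2]-c)@y,P[...,2]],-1)
    def show(nm,sel): A=Q[near&sel];print(nm,len(A),A.size and np.round([A.min(0),np.median(A,0),A.max(0)],3))
    show('head',(Q[...,1]>.05)&(Q[...,1]<.12)&(Q[...,2]>.098)&(Q[...,2]<.125))
    show('staple',(np.abs(Q[...,1])<.02)&(Q[...,0]<-.1)&(Q[...,2]>.1)&(Q[...,2]<.125))
    show('handle',(Q[...,1]<-.05)&(Q[...,0]<-.1)&(Q[...,2]>.075)&(Q[...,2]<.11))
E
python3 m.py
```

```text
[0.61208096 0.05757892 0.0933058 ] [0.66589104 0.03119626 0.05811025] [ 75 112  98] 1.0163804
scene ((0.5774107575416565, -0.041775286197662354), (0.2942386567592621, 0.16388286650180817), 82.9729995727539)
[[ 0.47808665 -0.17776507]
 [ 0.64073855 -0.19781402]
 [ 0.67673486  0.0942145 ]
 [ 0.51408297  0.11426345]]
yaw deg -7.0270047
head 73 [[-0.135  0.05   0.098]
 [-0.122  0.099  0.102]
 [-0.045  0.109  0.113]]
staple 1 [[-0.124  0.012  0.101]
 [-0.124  0.012  0.101]
 [-0.124  0.012  0.101]]
handle 148 [[-0.13  -0.127  0.085]
 [-0.123 -0.094  0.093]
 [-0.1   -0.05   0.097]]
side ((0.5787642002105713, -0.007508814334869385), (0.3484087288379669, 0.1653880923986435), 82.62324523925781)
[[ 0.4743879  -0.169654  ]
 [ 0.6384072  -0.19088872]
 [ 0.6831405   0.15463637]
 [ 0.5191212   0.17587109]]
yaw deg -7.3767557
head 100 [[-0.139  0.051  0.098]
 [-0.125  0.074  0.106]
 [-0.109  0.077  0.113]]
staple 61 [[-0.136 -0.011  0.1  ]
 [-0.124 -0.004  0.107]
 [-0.111  0.02   0.111]]
handle 172 [[-0.128 -0.159  0.086]
 [-0.121 -0.106  0.094]
 [-0.1   -0.068  0.099]]
```

```bash
sed -i 's/\[...,1\]>100/[...,1]>70/' m.py; python3 m.py
```

```text
[0.61208096 0.05757892 0.0933058 ] [0.66589104 0.03119626 0.05811025] [ 75 112  98] 1.0163804
scene ((0.5822267532348633, -0.01568591594696045), (0.34836721420288086, 0.1685350090265274), 82.98065948486328)
[[ 0.47730482 -0.17826614]
 [ 0.64457667 -0.19886187]
 [ 0.6871487   0.1468943 ]
 [ 0.51987684  0.16749004]]
yaw deg -7.0193443
head 61 [[-0.136  0.053  0.098]
 [-0.122  0.073  0.105]
 [-0.047  0.082  0.113]]
staple 31 [[-0.14  -0.015  0.1  ]
 [-0.126  0.001  0.107]
 [-0.114  0.018  0.11 ]]
handle 188 [[-0.132 -0.153  0.085]
 [-0.124 -0.11   0.093]
 [-0.1   -0.064  0.097]]
side ((0.5790647864341736, -0.0085068941116333), (0.3508250117301941, 0.16633877158164978), 82.68760681152344)
[[ 0.4742455  -0.17190704]
 [ 0.6392314  -0.19307849]
 [ 0.6838841   0.15489325]
 [ 0.5188982   0.1760647 ]]
yaw deg -7.312391
head 100 [[-0.14   0.052  0.098]
 [-0.125  0.075  0.106]
 [-0.109  0.079  0.113]]
staple 60 [[-0.137 -0.01   0.1  ]
 [-0.124 -0.002  0.107]
 [-0.111  0.018  0.111]]
handle 175 [[-0.129 -0.158  0.086]
 [-0.121 -0.104  0.094]
 [-0.1   -0.067  0.099]]
```

Call:
drive_tool:
  deltas:
    - {"grip":-1,"translation":[0.016,-0.033,0],"yaw":-0.08}
    - {"grip":-1,"translation":[0.016,-0.033,0],"yaw":-0.08}
    - {"grip":-1,"translation":[0.016,-0.033,0],"yaw":-0.08}
    - {"grip":-1,"translation":[0.016,-0.033,0],"yaw":-0.08}
    - {"grip":-1,"translation":[0.016,-0.033,0],"yaw":-0.08}
    - {"grip":-1,"translation":[0.016,-0.033,0],"yaw":-0.08}
    - {"grip":-1,"translation":[0.016,-0.033,0],"yaw":-0.08}
    - {"grip":-1,"translation":[0.016,-0.033,0],"yaw":-0.08}
  newtons: 30

```text
time: 0.77
tcp_pos: [0.2983, 0.3612, 0.2308]
tcp_rot: [[-0.615, 0.789, -0.001], [0.789, 0.615, -0.001], [-0.0, -0.001, -1.0]]
force: [1.2, -0.3, -1.4]
finger_gap: 0.0852
gripper_force: 0.0
```

Call:
drive_tool:
  deltas:
    - {"grip":-1,"translation":[0.016,-0.033,0],"yaw":-0.08}
    - {"grip":-1,"translation":[0.016,-0.033,0],"yaw":-0.08}
    - {"grip":-1,"translation":[0.016,-0.033,0],"yaw":-0.08}
    - {"grip":-1,"translation":[0.016,-0.033,0],"yaw":-0.08}
    - {"grip":-1,"translation":[0.016,-0.033,0],"yaw":-0.08}
    - {"grip":-1,"translation":[0.016,-0.033,0],"yaw":-0.08}
    - {"grip":-1,"translation":[0.016,-0.033,0],"yaw":-0.08}
    - {"grip":-1,"translation":[0.016,-0.033,0],"yaw":-0.08}

```text
time: 1.43
tcp_pos: [0.4261, 0.0975, 0.231]
tcp_rot: [[-0.022, 1.0, -0.0], [1.0, 0.022, 0.001], [0.001, -0.0, -1.0]]
force: [0.4, 0.4, 0.4]
finger_gap: 0.0851
gripper_force: 0.0
```

Call:
drive_tool:
  deltas:
    - {"grip":-1,"translation":[0.016,-0.033,0],"yaw":-0.08}
    - {"grip":-1,"translation":[0.016,-0.017,0],"yaw":-0.07}
    - {"grip":-1,"translation":[0,0,0],"yaw":0}
    - {"grip":-1,"translation":[0,0,0],"yaw":0}

```text
time: 1.77
tcp_pos: [0.4583, 0.0479, 0.2311]
tcp_rot: [[0.127, 0.992, -0.001], [0.992, -0.127, -0.0], [-0.0, -0.001, -1.0]]
force: [-0.1, -0.3, 0.2]
finger_gap: 0.0854
gripper_force: 0.0
```

```bash
python3 - <<'E'
from h import *
s=get_state();print(s['time'],s['tcp_pos'],np.round(s['tcp_rot'],3),s['force'])
c=cam('wrist');p,d=get_image('wrist');cv2.imwrite('pics/w1.png',p[...,::-1]);np.savez('pics/w1.npz',d=d,R=c[1],t=c[2])
E
```

```text
1.7667 [0.4582804  0.04787944 0.23105049] [[ 0.127  0.992 -0.001]
 [ 0.992 -0.127 -0.   ]
 [-0.    -0.001 -1.   ]] [-0.09615864 -0.26782811  0.1504907 ]
```

View pics/w1.png

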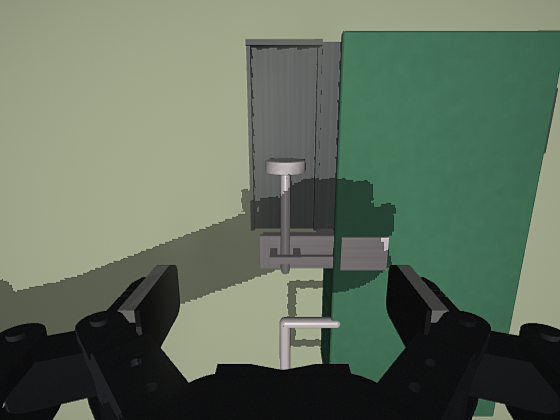

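The wrist view shows the pin square to the image: head (285,167), shaft along column 285, staple at (286,252), tip (285,270), handle bar at (285,345). I'll measure these.

```bash
python3 - <<'E'
from h import *
z=np.load('pics/w1.npz');c=(calibration('wrist'),z['R'],z['t']);p=cv2.imread('pics/w1.png')
g=cv2.cvtColor(p,cv2.COLOR_BGR2GRAY)
for r in (195,205,215,225): print(r,g[r,272:300])
P=cloud(z['d'],0,c)
for u,v in [(285,205),(285,225),(285,163),(286,252),(285,269),(285,350)]: print(u,v,np.round(P[v,u],4))
print(np.round(plane([(285,185),(285,225),(285,271)],0,.095,c),4), plane([(285,163)],0,.11,c),plane([(270,252),(300,252)],0,.109,c), plane([(285,321),(285,360)],0,.0895,c))
print(plane([(341,41),(331,318)],0,.093,c))
E
```

```text
195 [ 98 101 100 100  90  89  94  95  64 144  96  96 105 117 102  98  93  88
  42  50  52  52  51  54  52  52  53  50]
205 [ 54  56  55  53  52  53  51  48  58  88  96  98 105 116 103  97  91  86
  48  47  53  52  50  53  52  50  51  50]
215 [ 52  55  53  53  51  51  50  46  57  87  95  99 106 115 103  97  92  86
  48  49  52  51  50  53  52  51  50  51]
225 [ 52  54  53  52  52  50  49  46  55  87  94  99 105 115 102  97  92  84
  47  49  51  51  51  51  50  50  50  50]
285 205 [0.4592 0.0442 0.0982]
285 225 [0.457  0.0273 0.0983]
285 163 [0.4636 0.0796 0.1105]
286 252 [0.4549 0.0037 0.0989]
285 269 [ 0.4522 -0.0113  0.0997]
285 350 [ 0.4415 -0.0962  0.0927]
[[ 0.4612  0.06    0.095 ]
 [ 0.4569  0.0263  0.095 ]
 [ 0.4517 -0.0153  0.095 ]] [[0.46354933 0.07958211 0.11      ]] [[0.44242265 0.00935669 0.109     ]
 [0.46662193 0.00627161 0.109     ]] [[ 0.44514942 -0.06761595  0.0895    ]
 [ 0.4398725  -0.10954189  0.0895    ]]
[[ 0.51552122  0.16123326  0.093     ]
 [ 0.4873623  -0.06761659  0.093     ]]
```

Call:
drive_tool:
  deltas:
    - {"grip":0,"translation":[0.002,0,-0.01],"yaw":0}
    - {"grip":0,"translation":[0,0,-0.02],"yaw":0}
    - {"grip":0,"translation":[0,0,-0.025],"yaw":0}
    - {"grip":0,"translation":[0,0,-0.025],"yaw":0}
    - {"grip":0,"translation":[0,0,-0.02],"yaw":0}
    - {"grip":0,"translation":[0,0,-0.01],"yaw":0}
    - {"grip":0,"translation":[0,0,0],"yaw":0}
    - {"grip":0,"translation":[0,0,0],"yaw":0}

```text
time: 2.48
tcp_pos: [0.4595, 0.05, 0.1208]
tcp_rot: [[0.122, 0.993, -0.001], [0.993, -0.122, -0.001], [-0.001, -0.001, -1.0]]
force: [0.1, 0.4, 0.7]
finger_gap: 0.0428
gripper_force: 0.0
```

Call:
drive_tool:
  deltas:
    - {"grip":0,"translation":[0,0,-0.013],"yaw":0}
    - {"grip":0,"translation":[0,0,-0.013],"yaw":0}
    - {"grip":0,"translation":[0,0,-0.007],"yaw":0}
    - {"grip":0.4,"translation":[0,0,0],"yaw":0}
    - {"grip":0.6,"translation":[0,0,0],"yaw":0}
    - {"grip":1,"translation":[0,0,0],"yaw":0}
    - {"grip":1,"translation":[0,0,0],"yaw":0}
    - {"grip":1,"translation":[0,0,0],"yaw":0}
  newtons: 30

```text
time: 3.15
tcp_pos: [0.4611, 0.0496, 0.0893]
tcp_rot: [[0.124, 0.992, 0.002], [0.992, -0.124, 0.001], [0.001, 0.002, -1.0]]
force: [-0.8, 0.4, 4.0]
finger_gap: 0.0062
gripper_force: 29.7
```

Call:
drive_tool:
  deltas:
    - {"grip":1,"translation":[0,0,0],"yaw":0}
    - {"grip":1,"translation":[0,0,0],"yaw":0}
    - {"grip":1,"translation":[0,0,0],"yaw":0}

```text
time: 3.4
tcp_pos: [0.461, 0.0496, 0.0892]
tcp_rot: [[0.124, 0.992, 0.002], [0.992, -0.124, 0.001], [0.001, 0.001, -1.0]]
force: [-1.5, 0.3, 6.1]
finger_gap: 0.0059
gripper_force: 29.9
```

Call:
drive_tool:
  deltas:
    - {"grip":0.7,"translation":[0,0,0],"yaw":0}
    - {"grip":0.7,"translation":[0,0,0],"yaw":0}
    - {"grip":0.7,"translation":[0,0,-0.002],"yaw":0}
    - {"grip":0.7,"translation":[0,0,-0.002],"yaw":0}
    - {"grip":0.7,"translation":[0,0,-0.002],"yaw":0}
    - {"grip":0.7,"translation":[0,0,0],"yaw":0}

```text
time: 3.9
tcp_pos: [0.4594, 0.0492, 0.0815]
tcp_rot: [[0.124, 0.992, -0.001], [0.992, -0.124, -0.001], [-0.001, -0.001, -1.0]]
force: [0.6, 0.5, 0.0]
finger_gap: 0.0132
gripper_force: 0.0
```

Call:
drive_tool:
  deltas:
    - {"grip":1,"translation":[0,0,0],"yaw":0}
    - {"grip":1,"translation":[0,0,0],"yaw":0}
    - {"grip":1,"translation":[0,0,0],"yaw":0}
    - {"grip":1,"translation":[0,0,0],"yaw":0}

```text
time: 4.23
tcp_pos: [0.46, 0.0493, 0.0822]
tcp_rot: [[0.124, 0.992, -0.0], [0.992, -0.124, -0.0], [-0.0, -0.0, -1.0]]
force: [0.8, -0.3, -1.0]
finger_gap: 0.0068
gripper_force: 29.4
```

Call:
drive_tool:
  deltas:
    - {"grip":1,"translation":[0.0006,0.005,0.0005],"yaw":0}
    - {"grip":1,"translation":[0.0006,0.005,0],"yaw":0}
    - {"grip":1,"translation":[0.0006,0.005,0],"yaw":0}
    - {"grip":1,"translation":[0.0006,0.005,0],"yaw":0}
    - {"grip":1,"translation":[0,0,0],"yaw":0}

```text
time: 4.65
tcp_pos: [0.4628, 0.0713, 0.0828]
tcp_rot: [[0.121, 0.993, 0.0], [0.993, -0.121, 0.001], [0.001, 0.0, -1.0]]
force: [0.4, -0.5, -0.4]
finger_gap: 0.0065
gripper_force: 29.4
```

```bash
python3 - <<'E'
from h import *
p,d=get_image('side');cv2.imwrite('pics/s2.png',cv2.resize(p[180:310,220:400,::-1],None,fx=4,fy=4))
E
```

```text
(no output)
```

View pics/s2.png

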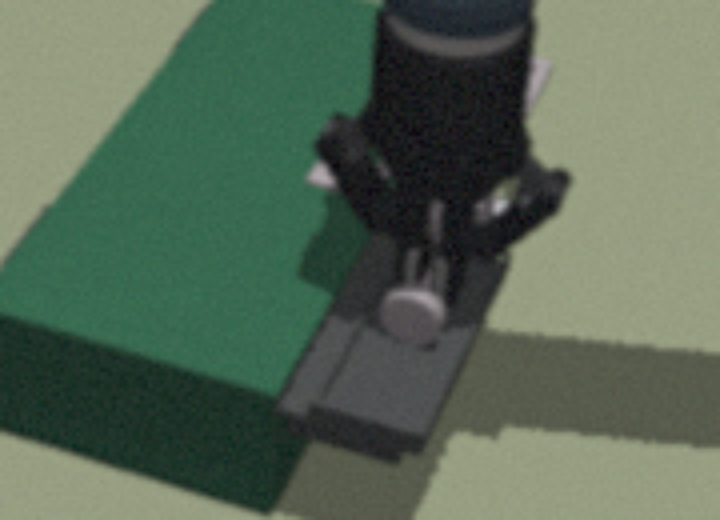

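The head is now at crop (412,315), which is (323,259) in the image. It has moved along the tray with the gripper, so I'll keep drawing.

Call:
drive_tool:
  deltas:
    - {"grip":1,"translation":[0.0006,0.005,0],"yaw":0}
    - {"grip":1,"translation":[0.0006,0.005,0],"yaw":0}
    - {"grip":1,"translation":[0.0006,0.005,0],"yaw":0}
    - {"grip":1,"translation":[0.0006,0.005,0],"yaw":0}
    - {"grip":1,"translation":[0.0006,0.005,0],"yaw":0}
    - {"grip":1,"translation":[0.0006,0.005,0],"yaw":0}
    - {"grip":1,"translation":[0.0006,0.005,0],"yaw":0}
    - {"grip":1,"translation":[0,0,0],"yaw":0}

```text
time: 5.37
tcp_pos: [0.467, 0.106, 0.0828]
tcp_rot: [[0.122, 0.993, 0.0], [0.993, -0.122, 0.001], [0.001, 0.0, -1.0]]
force: [0.4, 0.4, -0.2]
finger_gap: 0.0065
gripper_force: 29.4
```

```bash
cat > pin.py <<'E'
from h import *
import sys
C=np.array([.5795,-.0105]);a=np.radians(-7.15);x=np.array([np.cos(a),np.sin(a)]);y=np.array([-x[1],x[0]])
for n in ('scene','side'):
    p,d=get_image(n);P=cloud(d,n);Q=np.stack([(P[...,:2]-C)@x,(P[...,:2]-C)@y,P[...,2]],-1)
    near=(d>0)&(Q[...,0]>-.152)&(Q[...,0]<-.1)&(Q[...,1]>.02)&(Q[...,1]<.17)&(p.mean(-1)>85)&(Q[...,2]<.12)
    lo=near&(Q[...,2]>.082);print(n,lo.sum())
    A=Q[lo]
    for i in range(20,170,10):
        b=A[(A[:,1]*1e3>=i)&(A[:,1]*1e3<i+10)]
        if len(b): print(i,len(b),np.round(np.median(b,0),3),np.round(b[:,2].max(),3))
    cv2.imwrite(f'pics/{sys.argv[1]}{n}.png',p[...,::-1])
E
python3 pin.py a
```

```text
scene 66
30 5 [-0.122  0.039  0.099] 0.101
40 6 [-0.123  0.047  0.099] 0.101
50 6 [-0.123  0.054  0.099] 0.103
60 7 [-0.123  0.064  0.099] 0.1
70 7 [-0.122  0.074  0.1  ] 0.102
80 6 [-0.124  0.085  0.099] 0.1
90 1 [-0.133  0.09   0.119] 0.119
110 2 [-0.122  0.118  0.098] 0.1
120 7 [-0.112  0.128  0.105] 0.11
130 9 [-0.113  0.132  0.104] 0.112
150 1 [-0.15   0.159  0.087] 0.087
160 9 [-0.124  0.165  0.089] 0.09
side 91
110 4 [-0.126  0.112  0.1  ] 0.103
120 21 [-0.128  0.128  0.11 ] 0.113
130 65 [-0.128  0.134  0.107] 0.114
150 1 [-0.111  0.156  0.082] 0.082
```

Call:
drive_tool:
  deltas:
    - {"grip":0.85,"translation":[0,0,0],"yaw":0}
    - {"grip":0.75,"translation":[0,0,0],"yaw":0}
    - {"grip":0.65,"translation":[0,0,0],"yaw":0}
    - {"grip":0.65,"translation":[0,0,0],"yaw":0}
    - {"grip":0.65,"translation":[0,0,0],"yaw":0}
    - {"grip":0.65,"translation":[0,0,0.01],"yaw":0}
    - {"grip":0.65,"translation":[0,0,0.02],"yaw":0}
    - {"grip":0.65,"translation":[0,0,0.03],"yaw":0}

```text
time: 6.13
tcp_pos: [0.4644, 0.1034, 0.1419]
tcp_rot: [[0.124, 0.992, -0.005], [0.992, -0.124, -0.003], [-0.004, -0.005, -1.0]]
force: [-0.0, 0.4, 0.5]
finger_gap: 0.015
gripper_force: 0.0
```

Call:
drive_tool:
  deltas:
    - {"grip":0.65,"translation":[0,0,0.03],"yaw":0}
    - {"grip":0.65,"translation":[0,0,0.03],"yaw":0}
    - {"grip":0.65,"translation":[0,0,0.01],"yaw":0}
    - {"grip":0.65,"translation":[0,0,0],"yaw":0}

```text
time: 6.47
tcp_pos: [0.4694, 0.105, 0.2166]
tcp_rot: [[0.124, 0.992, 0.007], [0.992, -0.124, 0.004], [0.005, 0.006, -1.0]]
force: [0.5, 0.6, -0.6]
finger_gap: 0.0154
gripper_force: 0.0
```

```bash
python3 pin.py b; python3 - <<'E'
from h import *
p,d=get_image('wrist');cv2.imwrite('pics/w2.png',p[...,::-1])
E
```

```text
scene 116
30 7 [-0.122  0.037  0.086] 0.089
40 5 [-0.123  0.044  0.088] 0.089
50 7 [-0.124  0.054  0.089] 0.091
60 10 [-0.124  0.065  0.09 ] 0.091
70 7 [-0.122  0.076  0.092] 0.095
80 8 [-0.124  0.084  0.092] 0.095
90 7 [-0.124  0.093  0.093] 0.096
100 9 [-0.123  0.104  0.096] 0.098
110 18 [-0.122  0.118  0.106] 0.113
120 29 [-0.115  0.124  0.107] 0.112
160 9 [-0.125  0.165  0.089] 0.092
side 236
30 1 [-0.125  0.04   0.088] 0.088
40 5 [-0.126  0.044  0.088] 0.091
50 6 [-0.126  0.055  0.091] 0.092
60 7 [-0.125  0.063  0.091] 0.093
70 6 [-0.126  0.074  0.093] 0.095
80 7 [-0.126  0.087  0.095] 0.097
90 8 [-0.125  0.095  0.095] 0.096
100 4 [-0.127  0.102  0.097] 0.099
110 1 [-0.12  0.12  0.11] 0.11
120 96 [-0.127  0.128  0.106] 0.114
130 93 [-0.126  0.131  0.096] 0.112
160 2 [-0.136  0.166  0.091] 0.093
```

View pics/w2.png

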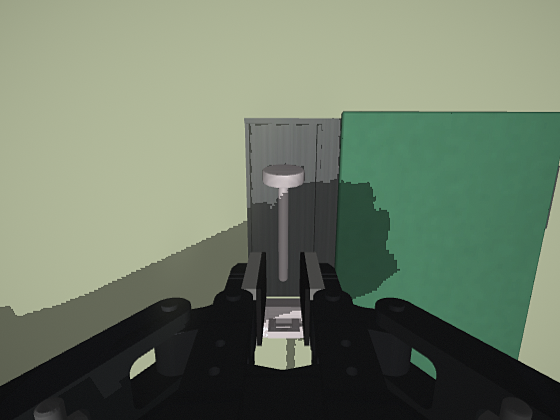

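The pin lies in the tray: head at (283,177), shaft down to the tip at (283,280), and the staple at (286,322) is clear. Measured in the chest frame, the head is at y≈0.127 and the tip at y≈0.033. Next is the handle.

Call:
drive_tool:
  deltas:
    - {"grip":0.3,"translation":[-0.0036,-0.026,0],"yaw":0}
    - {"grip":0.3,"translation":[-0.0036,-0.026,0],"yaw":0}
    - {"grip":0.3,"translation":[-0.0036,-0.026,0],"yaw":0}
    - {"grip":0.3,"translation":[-0.0036,-0.026,0],"yaw":0}
    - {"grip":0.3,"translation":[-0.0036,-0.026,0],"yaw":0}
    - {"grip":0.3,"translation":[-0.0036,-0.026,0],"yaw":0}
    - {"grip":0.3,"translation":[-0.0036,-0.026,0],"yaw":0}
    - {"grip":0.3,"translation":[-0.0036,-0.026,0],"yaw":0}

```text
time: 7.28
tcp_pos: [0.4358, -0.1047, 0.2108]
tcp_rot: [[0.123, 0.992, -0.004], [0.992, -0.123, -0.001], [-0.001, -0.004, -1.0]]
force: [0.4, 0.1, -0.3]
finger_gap: 0.0295
gripper_force: 0.0
```

Call:
drive_tool:
  deltas:
    - {"grip":0.3,"translation":[0,0,-0.01],"yaw":0}
    - {"grip":0.3,"translation":[0,0,-0.03],"yaw":0}
    - {"grip":0.3,"translation":[0,0,-0.03],"yaw":0}
    - {"grip":0.3,"translation":[0,0,-0.015],"yaw":0}
    - {"grip":0.3,"translation":[0,0,0],"yaw":0}
    - {"grip":0.3,"translation":[0,0,0],"yaw":0}

```text
time: 7.78
tcp_pos: [0.4357, -0.1037, 0.1259]
tcp_rot: [[0.124, 0.992, -0.006], [0.992, -0.124, -0.002], [-0.002, -0.005, -1.0]]
force: [-0.1, -0.7, 0.2]
finger_gap: 0.0301
gripper_force: 0.0
```

Call:
drive_tool:
  deltas:
    - {"grip":0.3,"translation":[0.005,-0.001,0],"yaw":0}
    - {"grip":0.3,"translation":[0,0,-0.015],"yaw":0}
    - {"grip":0.3,"translation":[0,0,-0.015],"yaw":0}
    - {"grip":0.3,"translation":[0,0,-0.015],"yaw":0}
    - {"grip":0.3,"translation":[0,0,-0.01],"yaw":0}
    - {"grip":0.3,"translation":[0,0,0],"yaw":0}
    - {"grip":0.3,"translation":[0,0,0],"yaw":0}

```text
time: 8.37
tcp_pos: [0.444, -0.1047, 0.0736]
tcp_rot: [[0.123, 0.992, 0.001], [0.992, -0.123, -0.0], [0.0, 0.001, -1.0]]
force: [0.8, -0.4, -0.4]
finger_gap: 0.0302
gripper_force: 0.0
```

Call:
drive_tool:
  deltas:
    - {"grip":0.6,"translation":[0,0,0],"yaw":0}
    - {"grip":1,"translation":[0,0,0],"yaw":0}
    - {"grip":1,"translation":[0,0,0],"yaw":0}
    - {"grip":1,"translation":[0,0,0],"yaw":0}
    - {"grip":1,"translation":[0,0,0],"yaw":0}
  newtons: 40

```text
time: 8.78
tcp_pos: [0.4408, -0.1043, 0.0736]
tcp_rot: [[0.124, 0.992, -0.004], [0.992, -0.124, 0.003], [0.002, -0.005, -1.0]]
force: [-6.9, 1.4, 7.6]
finger_gap: 0.0085
gripper_force: 39.0
```

```bash
python3 - <<'E'
import numpy as np
t=np.linspace(0,1.8,33)+.022;X=-.205*np.cos(t);Z=.205*np.sin(t)
dx=np.diff(X);dz=np.diff(Z)
for i,(a,b) in enumerate(zip(dx,dz)):
    print(i//8,"[%.4f, %.4f, %.4f]"%(a*.992,-a*.1245,b))
E
```

```text
0 [0.0006, -0.0001, 0.0115]
0 [0.0012, -0.0002, 0.0115]
0 [0.0019, -0.0002, 0.0114]
0 [0.0025, -0.0003, 0.0113]
0 [0.0031, -0.0004, 0.0111]
0 [0.0037, -0.0005, 0.0109]
0 [0.0043, -0.0005, 0.0107]
0 [0.0049, -0.0006, 0.0104]
1 [0.0055, -0.0007, 0.0101]
1 [0.0060, -0.0008, 0.0098]
1 [0.0066, -0.0008, 0.0094]
1 [0.0071, -0.0009, 0.0090]
1 [0.0076, -0.0010, 0.0086]
1 [0.0081, -0.0010, 0.0082]
1 [0.0085, -0.0011, 0.0077]
1 [0.0089, -0.0011, 0.0072]
2 [0.0093, -0.0012, 0.0067]
2 [0.0097, -0.0012, 0.0062]
2 [0.0100, -0.0013, 0.0056]
2 [0.0103, -0.0013, 0.0050]
2 [0.0106, -0.0013, 0.0044]
2 [0.0108, -0.0014, 0.0038]
2 [0.0110, -0.0014, 0.0032]
2 [0.0111, -0.0014, 0.0026]
3 [0.0113, -0.0014, 0.0020]
3 [0.0114, -0.0014, 0.0013]
3 [0.0114, -0.0014, 0.0007]
3 [0.0114, -0.0014, 0.0000]
3 [0.0114, -0.0014, -0.0006]
3 [0.0114, -0.0014, -0.0013]
3 [0.0113, -0.0014, -0.0019]
3 [0.0112, -0.0014, -0.0026]
```

Call:
drive_tool:
  deltas:
    - {"grip":1,"translation":[0.0006,-0.0001,0.0115],"yaw":0}
    - {"grip":1,"translation":[0.0012,-0.0002,0.0115],"yaw":0}
    - {"grip":1,"translation":[0.0019,-0.0002,0.0114],"yaw":0}
    - {"grip":1,"translation":[0.0025,-0.0003,0.0113],"yaw":0}

```text
time: 9.12
tcp_pos: [0.4463, -0.105, 0.1182]
tcp_rot: [[0.124, 0.992, -0.005], [0.992, -0.124, 0.001], [0.001, -0.005, -1.0]]
force: [-1.1, 0.9, -6.3]
finger_gap: 0.0086
gripper_force: 38.8
```

Call:
drive_tool:
  deltas:
    - {"grip":1,"translation":[0.0031,-0.0004,0.0111],"yaw":0}
    - {"grip":1,"translation":[0.0037,-0.0005,0.0109],"yaw":0}
    - {"grip":1,"translation":[0.0043,-0.0005,0.0107],"yaw":0}
    - {"grip":1,"translation":[0.0049,-0.0006,0.0104],"yaw":0}
    - {"grip":1,"translation":[0.0055,-0.0007,0.0101],"yaw":0}
    - {"grip":1,"translation":[0.006,-0.0008,0.0098],"yaw":0}

```text
time: 9.62
tcp_pos: [0.472, -0.1082, 0.1808]
tcp_rot: [[0.124, 0.992, -0.011], [0.992, -0.124, 0.003], [0.002, -0.011, -1.0]]
force: [-8.1, 2.8, -2.1]
finger_gap: 0.0086
gripper_force: 38.9
```

Call:
drive_tool:
  deltas:
    - {"grip":1,"translation":[0.0066,-0.0008,0.0094],"yaw":0}
    - {"grip":1,"translation":[0.0071,-0.0009,0.009],"yaw":0}
    - {"grip":1,"translation":[0.0076,-0.001,0.0086],"yaw":0}
    - {"grip":1,"translation":[0.0081,-0.001,0.0082],"yaw":0}
    - {"grip":1,"translation":[0.0085,-0.0011,0.0077],"yaw":0}
    - {"grip":1,"translation":[0.0089,-0.0011,0.0072],"yaw":0}

```text
time: 10.12
tcp_pos: [0.5159, -0.1138, 0.2321]
tcp_rot: [[0.125, 0.992, -0.02], [0.992, -0.124, 0.007], [0.004, -0.02, -1.0]]
force: [-19.0, 3.4, 16.2]
finger_gap: 0.0079
gripper_force: 39.7
```

Call:
drive_tool:
  deltas:
    - {"grip":1,"translation":[0.007,-0.001,0.0085],"yaw":0}
    - {"grip":1,"translation":[0.0085,-0.001,0.0075],"yaw":0}
    - {"grip":1,"translation":[0.01,-0.0013,0.0056],"yaw":0}
    - {"grip":1,"translation":[0.0103,-0.0013,0.005],"yaw":0}

```text
time: 10.45
tcp_pos: [0.5575, -0.1191, 0.2597]
tcp_rot: [[0.124, 0.992, -0.005], [0.992, -0.124, 0.003], [0.002, -0.005, -1.0]]
force: [-10.1, 1.7, 8.8]
finger_gap: 0.008
gripper_force: 40.1
```

Call:
drive_tool:
  deltas:
    - {"grip":1,"translation":[0.0106,-0.0013,0.0055],"yaw":0}
    - {"grip":1,"translation":[0.0108,-0.0014,0.0045],"yaw":0}
    - {"grip":1,"translation":[0.011,-0.0014,0.0032],"yaw":0}
    - {"grip":1,"translation":[0.0111,-0.0014,0.0026],"yaw":0}
    - {"grip":1,"translation":[0.0113,-0.0014,0.002],"yaw":0}

```text
time: 10.87
tcp_pos: [0.6142, -0.1264, 0.2784]
tcp_rot: [[0.123, 0.992, -0.001], [0.992, -0.123, 0.001], [0.001, -0.001, -1.0]]
force: [-4.3, 0.7, 3.1]
finger_gap: 0.0081
gripper_force: 39.2
```

Call:
drive_tool:
  deltas:
    - {"grip":1,"translation":[0.0114,-0.0014,0.0013],"yaw":0}
    - {"grip":1,"translation":[0.0114,-0.0014,0.0007],"yaw":0}
    - {"grip":1,"translation":[0.0114,-0.0014,0],"yaw":0}
    - {"grip":1,"translation":[0.0114,-0.0014,-0.0006],"yaw":0}

```text
time: 11.2
tcp_pos: [0.6612, -0.1323, 0.2811]
tcp_rot: [[0.123, 0.992, 0.003], [0.992, -0.123, -0.0], [-0.0, 0.003, -1.0]]
force: [-2.4, 1.1, 6.3]
finger_gap: 0.0081
gripper_force: 39.1
```

Call:
drive_tool:
  deltas:
    - {"grip":1,"translation":[0.0114,-0.0014,-0.0013],"yaw":0}
    - {"grip":1,"translation":[0.0113,-0.0014,-0.0019],"yaw":0}
    - {"grip":1,"translation":[0.0112,-0.0014,-0.0026],"yaw":0}
    - {"grip":1,"translation":[0,0,0],"yaw":0}
    - {"grip":1,"translation":[0,0,0],"yaw":0}

```text
time: 11.62
tcp_pos: [0.6971, -0.1369, 0.2745]
tcp_rot: [[0.123, 0.992, 0.009], [0.992, -0.123, -0.003], [-0.002, 0.009, -1.0]]
force: [4.3, -1.2, 3.9]
finger_gap: 0.0076
gripper_force: 40.5
```

Call:
drive_tool:
  deltas:
    - {"grip":0.3,"translation":[0,0,0],"yaw":0}
    - {"grip":0.3,"translation":[0,0,0],"yaw":0}
    - {"grip":0.3,"translation":[0,0,0],"yaw":0}
    - {"grip":0.3,"translation":[0,0,0.01],"yaw":0}
    - {"grip":0.3,"translation":[0,0,0.02],"yaw":0}
    - {"grip":0.3,"translation":[0,0,0.03],"yaw":0}
    - {"grip":0.3,"translation":[0,0,0.03],"yaw":0}
    - {"grip":0.3,"translation":[0,0,0.02],"yaw":0}

```text
time: 12.28
tcp_pos: [0.6937, -0.1365, 0.3855]
tcp_rot: [[0.124, 0.992, 0.003], [0.992, -0.124, -0.0], [-0.0, 0.003, -1.0]]
force: [-0.8, -1.0, 0.7]
finger_gap: 0.0297
gripper_force: 0.0
```

Call:
drive_tool:
  deltas:
    - {"grip":0.3,"translation":[-0.03,0,0.01],"yaw":0}
    - {"grip":0.3,"translation":[-0.03,0,0],"yaw":0}
    - {"grip":0.3,"translation":[-0.03,0,0],"yaw":0}
    - {"grip":0.3,"translation":[0,0,0],"yaw":0}
    - {"grip":0.3,"translation":[0,0,0],"yaw":0}
    - {"grip":0.3,"translation":[0,0,0],"yaw":0}

```text
time: 12.78
tcp_pos: [0.6038, -0.1355, 0.3923]
tcp_rot: [[0.123, 0.992, 0.002], [0.992, -0.123, 0.001], [0.001, 0.001, -1.0]]
force: [0.8, 0.7, 0.5]
finger_gap: 0.0296
gripper_force: 0.0
```

```bash
python3 pin.py c; python3 - <<'E'
import cv2,numpy as np
a=cv2.imread('pics/cscene.png');b=cv2.imread('pics/cside.png')
cv2.imwrite('pics/c.png',cv2.resize(np.hstack([a,b]),(800,300)))
E
```

```text
scene 145
20 1 [-0.151  0.028  0.087] 0.087
30 8 [-0.123  0.036  0.086] 0.088
40 10 [-0.124  0.044  0.087] 0.089
50 11 [-0.123  0.055  0.088] 0.091
60 10 [-0.123  0.066  0.09 ] 0.093
70 10 [-0.122  0.075  0.092] 0.094
80 9 [-0.122  0.084  0.094] 0.095
90 10 [-0.123  0.094  0.095] 0.097
100 8 [-0.123  0.105  0.096] 0.097
110 21 [-0.122  0.118  0.104] 0.112
120 30 [-0.116  0.125  0.107] 0.112
140 3 [-0.113  0.145  0.083] 0.087
150 1 [-0.109  0.151  0.082] 0.082
160 13 [-0.12   0.165  0.089] 0.09
side 278
30 9 [-0.126  0.037  0.086] 0.09
40 8 [-0.126  0.045  0.088] 0.09
50 12 [-0.127  0.052  0.088] 0.093
60 13 [-0.126  0.066  0.091] 0.094
70 12 [-0.126  0.075  0.093] 0.095
80 14 [-0.126  0.085  0.093] 0.095
90 10 [-0.126  0.095  0.095] 0.096
100 6 [-0.127  0.102  0.096] 0.098
110 2 [-0.13   0.12   0.109] 0.11
120 106 [-0.127  0.128  0.106] 0.113
130 85 [-0.126  0.132  0.094] 0.107
160 1 [-0.12   0.164  0.09 ] 0.09
```

View pics/c.png

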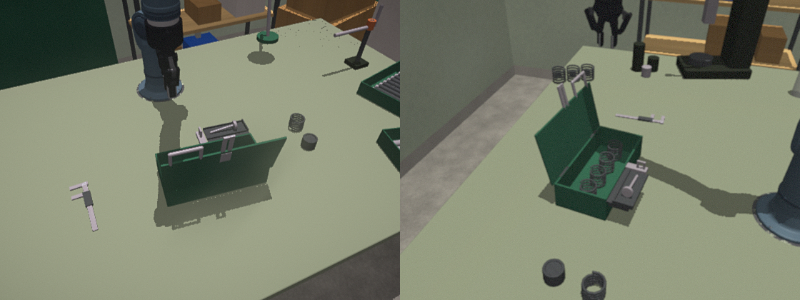

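The lid stands past upright, with its top edge at (575,95) on the right and the springs inside visible at (600,170). The pin is in the tray at (632,182), and the bystanders are unmoved. I'll check the lid angle from depth, then hand in.

```bash
python3 - <<'E'
from h import *
C=np.array([.5795,-.0105]);a=np.radians(-7.15);x=np.array([np.cos(a),np.sin(a)]);y=np.array([-x[1],x[0]])
p,d=get_image('scene');P=cloud(d,'scene');X=(P[...,:2]-C)@x;Y=(P[...,:2]-C)@y;Z=P[...,2]
m=(d>0)&(X>.05)&(X<.17)&(abs(Y)<.16)&(Z>.11)&(Z<.24)
k=np.polyfit(Z[m],X[m],1);th=np.pi/2+np.arctan(k[0]);print(m.sum(),th)
if th>1.7: print(finish_job())
E
```

```text
4692 1.8114372060259412
the job is handed in; nothing more can be done
None
```

The job is handed in: the pin is out of the staple and lying in the pin tray (tip at about y = 33 mm), the lid stands open at about 1.81 rad, the gauge block, spring and caliper look unmoved in the final pictures, and the arm is clear; no verdict was returned.

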